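# Change the brittle specimen on the microscope stage

### The job

Change the specimen on the microscope: first take the round puck off the stage and set it down upright in the shallow steel tray, then lay the long brittle ceramic bar flat on the stage, mark up, with the mark still at least 2 cm short of the objective, and slide it along until its mark sits right under the objective tip, then let go. Both specimens break easily: use the lightest grip, lower them gently, never drop or press them, and do not touch the objective; leave everything else where it stands.

Things in the scene. Friction and masses are not known exactly. Their poses are not given: they have to be found in the camera images.
- scope: Microscope fixed to the bench. Origin on the bench under the objective, x along the stage's long side; column on the -y side (y -190 to -370 mm, 110 mm wide). Over the stage hang the objective, a steel turret of radius 32 mm from 76 mm above the stage, and the head, 84 mm wide in x (y -300 to +40 mm), from 146 mm above it up; eyepieces rise from the head to y = +40 mm, 325 mm above it.
- stage_mid (a point): Middle of the stage's top face, vertically under the objective tip; axes as the microscope's. The stage is a flat plate 240 mm (x) by 160 mm (y) centred here, 16 mm thick, its top 124 mm above the bench, with no rails or clips, open on its +x, -x and +y sides.
- objective: Objective lens, fixed to the microscope and pointing straight down: steel, 26 mm in diameter, tapering in its lowest 20 mm to a tip 12 mm wide, 49 mm long. Origin on the bench under it. Must not be touched.
- lens_tip (a point): Centre of the objective's tip, 27 mm above the stage (15 mm above the top face of the bar when it lies on the stage).
- bar: Brittle white ceramic bar 180 mm (x) by 22 mm (y) by 12 mm, about 120 g, lying flat on the bench. Origin at the centre of its underside, z up. Its round mark is on the top face near the +x end. Breaks if both finger pads' forces add up to over 70 N (a grip of 35 N), if pressed on the stage with over 30 N, or if dropped over 1 cm.
- mark (a point): Centre of the mark (dark ring with a dot, 11 mm across) on the bar's top face, 65 mm from the bar's centre along its +x, 25 mm from the end.
- puck: Mounted specimen: black round puck 30 mm in diameter, 22 mm high, about 40 g, with a small metal rectangle in its top face, standing on the stage on the -x side of the objective (95 to 120 mm from its axis). Origin at the centre of its underside. As brittle as the bar.
- tray: Shallow steel tray fixed to the bench, 150 mm (x) by 120 mm (y) outside, walls 4 mm thick and 14 mm high, inner floor 4 mm above the bench. Origin at the centre of its underside. Its -x part holds another puck; the +x part is free.
- old_puck: Another puck of the same kind, standing in the -x part of the tray (about 45 mm from the tray's centre); to be left alone. Origin at the centre of its underside.
- jar1: Small glass jar with a black lid, 38 mm in diameter, 55 mm high, standing beside the bar's marked half, on the bar's +y side. Origin at the centre of its underside. Leave alone.
- jar2: Jar like the first, on the bar's -y side. Leave alone.
- short_bar: Short ceramic bar without mark, 90 by 22 by 12 mm, lying on the bench nearer the robot. Origin at the centre of its underside. Leave alone.
- cleaner: White bottle, 52 mm in diameter, 120 mm high. Origin at the centre of its underside. Leave alone.
- brush: Brush with a wooden handle, 150 mm long, lying on the bench. Leave alone.
- mouse: Round black computer mouse, 62 mm across, 32 mm high. Leave alone.
Mind the look-alikes: they are no part of the job. Leave any purple look-alike of the puck alone. Of the things that look like the tray, the smaller one is meant.

How it is judged:
On the way, in this order (a step that is already met when the one before it is completed fails the run):
1. the puck stands in the tray, released (x of puck in the frame of tray between -0.06 and 0.06 m and y of puck in the frame of tray between -0.045 and 0.045 m and z of puck in the frame of tray between -0.002 and 0.009 m and angle between puck's own z axis and vertical below 0.1 rad and contact force between the fingers and puck below 0.1 N and linear speed of puck below 0.02 m/s), for 0.2 s.
2. the bar lies flat on the stage, its mark more than 15 mm short of the objective (z of bar in the frame of stage_mid between -0.003 and 0.003 m and angle between bar's own z axis and vertical below 0.04 rad and horizontal distance between mark and lens_tip above 0.015 m and linear speed of bar below 0.03 m/s), for 0.2 s.
At the end, for the whole second after the job is handed in: The bar lies flat on the stage (within 3 mm of its height, tilt under 0.04 rad), released and at rest, mark up and within 4 mm of the vertical through the objective tip; the puck stands upright and released inside the tray (all of step 1 and z of bar in the frame of stage_mid between -0.003 and 0.003 m and angle between bar's own z axis and vertical below 0.04 rad and horizontal distance between mark and lens_tip below 0.004 m and contact force between the fingers and bar below 0.1 N and linear speed of bar below 0.02 m/s); the robot touches nothing.
It fails at once if the bar or the puck is squeezed by the fingers with more than 70 N (pads added together) (contact force between the fingers and bar above 70 N or contact force between the fingers and puck above 70 N).
It fails at once if the bar is pressed or dropped on the microscope, or the puck in the tray or on the stage, with more than 30 N (contact force between any of bar, puck and scope above 30 N or contact force between puck and tray above 30 N).
It fails at once if the bar or the puck is dropped (out of the fingers, faster than 0.5 m/s, a fall of over 12 mm) ((contact force between the fingers and bar below 0.1 N and linear speed of bar above 0.5 m/s) or (contact force between the fingers and puck below 0.1 N and linear speed of puck above 0.5 m/s)).
It fails at once if the objective is touched (contact force between objective and anything else above 1 N).
It fails at once if a bystander (other puck, jars, short bar, bottle, brush, mouse) is moved more than 20 mm (distance of any of old_puck, jar1, jar2, short_bar, cleaner, brush, mouse from where it was at the start of the episode above 0.02 m).
It also fails if it takes over 64 s, if anything falls off the work surface, if the arm or the gripper's body presses on something with over 40 N, if the wrist force passes 120 N, or if a joint passes its speed limit or range.

### The arm

A 7-joint arm with a two-finger parallel gripper is mounted at the origin on the work surface. World frame = base frame: x ahead of the robot, y to its left, z up, the work surface at z = 0. Lengths are in m, angles in rad, forces in N, time in s.
With the tool pointing down it reaches from about 0.4 to 0.875 m from the base axis. Payload 19.3 kg.
Tool frame: the origin (TCP) lies midway between the tips of the shut fingers; the grasp point (between the pads) lies 19 mm behind it; z points along the fingers, y is the line along which they close (so a half turn about z gives the same grasp; the last joint's range is limited). The gripper opens to 85 mm and grips with 20 to 120 N. Pads are 22 mm wide; open, the fingers measure 114 mm over their backs; the gripper's body (76 mm by 85 mm) begins 54 mm behind the grasp point. The pads swing forward as they close: fully open they stand 13 mm farther back than shut.
Start: joints at [-1.344, 0.521, -0.036, 1.599, 0.021, 1.021, -0.113], TCP at [0.183, 0.598, 0.231] pointing down, gripper open.
Joint ranges: [-2.91, 2.91], [-0.3, 2.13], [-1.5, 1.42], [0.17, 2.43], [-1.26, 4.41], [0.16, 1.93], [-2.52, 2.52]. Speed limits (rad/s): [1.89, 1.89, 2.39, 2.39, 3.01, 3.01, 3.01].

### API

Orientations are given as [roll, pitch, yaw] about the fixed x, y, z axes, in that order (R = Rz(yaw) Ry(pitch) Rx(roll)).
In Python, from workcell import * gives the robot as it stands. The module is installed in compiled form; this text tells all that it offers.
- The arm moves only by the tool play_rows, never from a script. Its argument "deltas" is a list of rows, each a list of 7 numbers: the shift along the tool's x, y, z in units of 500 mm (1.0 is 500 mm), then the turn, a rotation vector about the tool's x, y, z in units of 120 degrees (1.0 is 120 degrees), then the closure, from 0 (fully open) to 1 (shut). A call has 1 to 10 rows; each row is the pose to reach, as a shift and turn from the pose commanded when the call began, along the tool's axes at that moment; what a row does not reach only later rows make up. A row lasts 1/10 s, in which the tool goes at most 50 mm and 8.59 degrees, less where a joint would pass 70% of its speed; a pose out of reach is approached as far as the arm can. A call with a number of a shift or a turn outside -1 to 1 is refused whole. A call with a gripper value outside its range is refused whole. The fingers move at their own pace and stop on an object; "newtons" is the grip in N (left out, the last holds). Time passes only in rows, so rows that repeat a pose let the fingers close. It gives the time, the measured TCP pose, the force, the opening and the grip force at its end, in the units of the state.
- observe(): the state, without advancing time (a new reading comes with each control period).
- grab_frame(name): name is "side" or "top"; returns the picture (480x640x3 uint8, red, green, blue); there is no depth.
- get_calibration(name): a dict with "fovy" (degrees; the focal length in pixels is half the picture's height over the tangent of half this angle, whatever the lens; pixels are square), "cx", "cy" (the principal point, pixels), "xyz" and "rotation" of the camera in the world. Camera axes: x right, y down, z forward; pixel columns grow to the right and rows downward; lengths in m; the calibration is good to about 2 mm. A picture is of the moment at which its call begins. get_calibration takes no time and is no camera call.
- job_done(): hands the job in; it is judged then, once.
The state is a dict: "clock": time; "qpos": joint angles; "qd": joint speeds; "joint_efforts": joint torques, N m; "position": TCP position; "tool_rot": TCP orientation; "force": force on the tool from outside, world axes, zero at the start; "moment": the same for the moment, N m; "grip_width": finger opening in m; "finger_force": force on a finger pad.
Only numpy, scipy, OpenCV 4.12 (cv2) and the standard library are available. Lean on these libraries where they do the work, as an engineer would, in place of code of your own. Each camera call takes 0.05 s, during which the arm holds its last target. There are 200 camera calls.

## Working session

There is one attempt and no reset: what is moved stays moved. The work goes in short steps, Python scripts to look and compute and a tool call to move; the robot and the scene stay as the last step left them, time stands still between calls to the robot, and variables do not carry over. Pictures are saved under pics/ and viewed, at most 10 in all, crops included, and the job is handed in when it is done.

Besides the shell and the picture viewer there is one more tool, called after "Request:" as name([rows], argument=value, ...), one row to a line, values as JSON. play_rows: Moves the arm, as the interface text tells. Its arguments: {"type":"object","properties":{"deltas":{"type":"array"},"newtons":{"type":"number"}},"required":["deltas"]}

```bash
mkdir -p pics; python3 - <<'E'
from workcell import *
import cv2
for n in("side","top"):
    cv2.imwrite(f"pics/{n}0.png",grab_frame(n)[:,:,::-1]); print(n,get_calibration(n))
print(observe())
E
```

```text
side {'fovy': 49.42546024788766, 'cx': 321.8623268777369, 'cy': 240.3592077888997, 'xyz': array([-0.11075249, -0.66649125,  0.69343868]), 'rotation': array([-2.11677494, -0.00916595, -0.7120274 ])}
top {'fovy': 46.15842253925984, 'cx': 314.59250407171976, 'cy': 232.21316774272194, 'xyz': array([0.23388908, 0.01647221, 1.5589666 ]), 'rotation': array([-2.95831307e+00,  1.87157456e-03, -1.59381404e+00])}
{'clock': 0.1, 'qpos': array([-1.34420724,  0.5219849 , -0.03635949,  1.59994109,  0.02114046,
        1.02108199, -0.11282152]), 'qd': array([ 0.00229416, -0.0009186 ,  0.00159566, -0.00240862,  0.00176184,
       -0.00035592,  0.00071163]), 'joint_efforts': array([ 3.39894948e-03, -9.28485417e+01,  1.98399268e+00, -3.70525539e+01,
        1.81179569e-02,  5.45595496e-03,  3.62760591e-05]), 'position': array([0.18269275, 0.59739057, 0.23076745]), 'tool_rot': array([-3.14055789e+00,  4.79481556e-06,  2.84476755e+00]), 'force': array([1.06631551, 0.25017885, 0.33569057]), 'moment': array([-0.01606097,  0.00472996,  0.01894661]), 'finger_force': 0.0, 'grip_width': 0.08514667129836159}
```

View pics/top0.png

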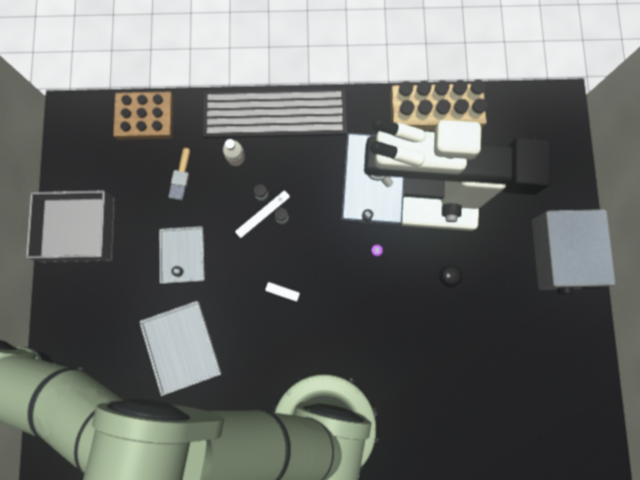

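View pics/side0.png

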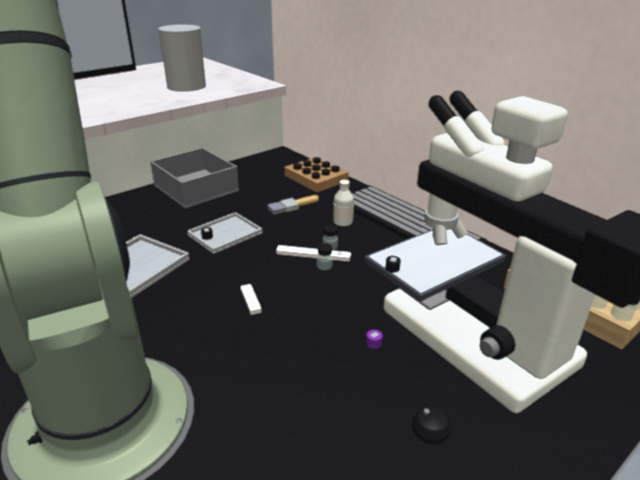

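The top view shows:
- **Round pucks:** black on the stage (367,215), black in the small tray (177,271), purple on the bench (377,250). The stage one is meant: it is black and stands on the stage.
- **Trays:** small (182,255) and large (180,348). The small one is meant.
- **Bars:** long (263,214) and short (282,291). The long one is meant.

I'll confirm these in an enlarged crop.

```bash
python3 - <<'E'
import cv2,numpy as np
t=cv2.imread("pics/top0.png");s=cv2.imread("pics/side0.png")
f=lambda im,x,y,w,h,k:cv2.resize(im[y:y+h,x:x+w],None,fx=k,fy=k,interpolation=cv2.INTER_CUBIC)
a=f(t,225,125,200,150,4)
cv2.imwrite("pics/c1.png",a)
cv2.imwrite("pics/c2.png",f(s,260,170,260,195,3))
b=f(t,150,215,70,75,5);cv2.imwrite("pics/c3.png",b)
E
```

```text
(no output)
```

View pics/c1.png

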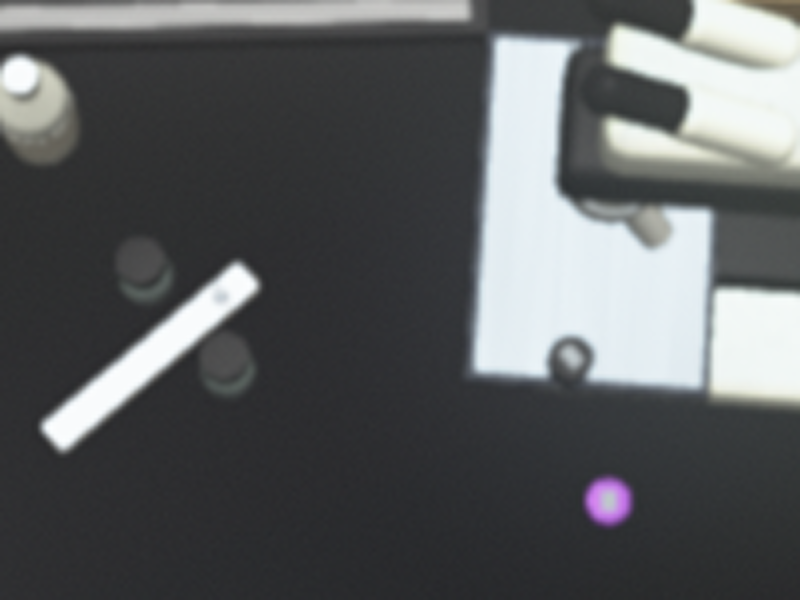

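View pics/c2.png

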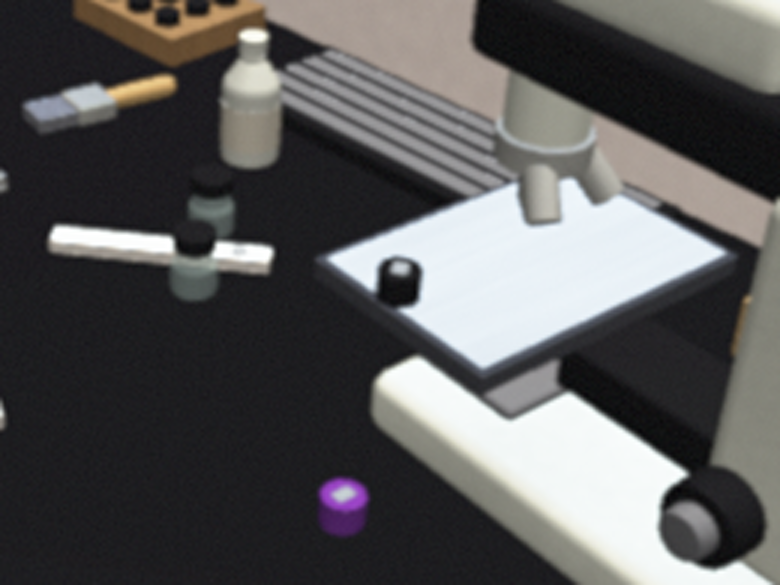

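View pics/c3.png

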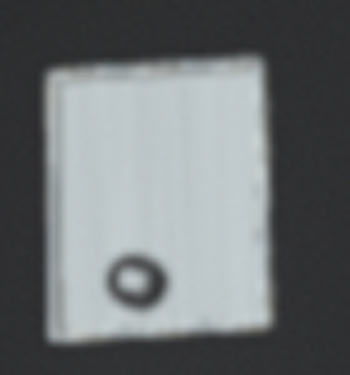

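The crops confirm the items:
- **Puck:** black, on the stage at about (367,214).
- **Tray:** the smaller tray holds the old puck in its lower part, which is -x and nearer the robot. Its upper part is free.
- **Bar:** the mark is at the upper-right end, about (280,199). The jars flank that half.
- **Objective:** its tip is at about (440,242) in the side view.

```bash
cat > h.py <<'E'
import numpy as np,cv2
from scipy.spatial.transform import Rotation as Ro
from scipy.optimize import least_squares
from workcell import *
def cam(n):
    c=get_calibration(n); f=240/np.tan(np.radians(c['fovy']/2)); return f,c['cx'],c['cy'],np.array(c['xyz']),Ro.from_euler('xyz',c['rotation']).as_matrix()
C={n:cam(n) for n in('top','side')}
def proj(n,P):
    f,cx,cy,t,R=C[n]; q=(np.atleast_2d(P)-t)@R; return np.c_[f*q[:,0]/q[:,2]+cx,f*q[:,1]/q[:,2]+cy]
def ray(n,u,v,z):
    f,cx,cy,t,R=C[n]; d=R@np.array([(u-cx)/f,(v-cy)/f,1]); return t+d*(z-t[2])/d[2]
def tri(u,s):
    r=least_squares(lambda p:np.r_[(proj('top',p)-u).ravel(),(proj('side',p)-s).ravel()],[.5,0,.1]);return r.x,np.abs(r.fun).max()
def crop(x,y,ox,oy,k): return np.array([ox+(x+.5)/k-.5,oy+(y+.5)/k-.5])
def pose(pts,fr0):  # pts: list (cam,u,v,localxyz) -> x,y,yaw and residuals
    def r(p):
        c,s=np.cos(p[2]),np.sin(p[2]);o=[]
        for n,uv,l in pts: o.append(proj(n,[p[0]+c*l[0]-s*l[1],p[1]+s*l[0]+c*l[1],l[2]])[0]-uv)
        return np.concatenate(o)
    s=least_squares(r,fr0);return s.x,s.fun.reshape(-1,2)
E
cat > m.py <<'E'
from h import *
np.set_printoptions(precision=4,suppress=True)
c1=lambda x,y:crop(x,y,225,125,4); c2=lambda x,y:crop(x,y,260,170,3); c3=lambda x,y:crop(x,y,150,215,5)
print('stage',*pose([('top',c1(490,36),(.12,.08,.124)),('top',c1(471,377),(-.12,.08,.124)),('top',c1(704,389),(-.12,-.08,.124)),
 ('side',c2(320,259),(-.12,.08,.124)),('side',c2(483,376),(-.12,-.08,.124)),('side',c2(735,257),(.12,-.08,.124))],[.5,-.1,0]))
for n,u in(('top',c1(570,356)),('side',c2(400,268))): print('puck top',n,ray(n,*u,.146))
print('tip side',ray('side',*c2(541,219),.151))
print('tray',*pose([('top',c3(47,70),(.075,.06,.014)),('top',c3(262,58),(.075,-.06,.014)),('top',c3(272,327),(-.075,-.06,.014)),('top',c3(50,341),(-.075,.06,.014))],[.2,.3,0]))
print('oldpuck',ray('top',*c3(135,279),.026))
for k,(a,b) in dict(jarA=(140,256),jarB=(226,354)).items(): print(k,ray('top',*c1(a,b),.055))
im=cv2.imread('pics/top0.png',0)[185:243,232:296]
_,m=cv2.threshold(im,120,255,cv2.THRESH_BINARY);m=cv2.morphologyEx(m,cv2.MORPH_CLOSE,np.ones((5,5)))
r=cv2.minAreaRect(max(cv2.findContours(m,0,1)[0],key=cv2.contourArea));print(r)
M=cv2.moments(m,True);cc=np.array([M['m10']/M['m00']+232,M['m01']/M['m00']+185]);p=ray('top',*cc,.009)
th=.5*np.arctan2(2*M['mu11'],M['mu20']-M['mu02']);d=np.array([np.cos(th),np.sin(th)])*20
a,b=ray('top',*(cc-d),.009),ray('top',*(cc+d),.009)
print('bar c',p,'axis deg',np.degrees(np.arctan2(*(b-a)[1::-1])))
print('mark top',ray('top',*c1(221,296),.012),'side',ray('side',*c2(240,252),.012))
print('endcorners',[ray('top',*c1(*q),.012)[:2] for q in((240,261),(261,285),(41,427),(65,453))])
E
python3 m.py
```

```text
stage [ 0.6451 -0.1491 -0.0922] [[ 0.0367 -2.0435]
 [-0.6162  0.1851]
 [ 2.6144  1.3268]
 [-2.2885 -0.7725]
 [ 0.0305 -0.0188]
 [ 1.0815 -1.4742]]
puck top top [ 0.5411 -0.1228  0.146 ]
puck top side [ 0.5413 -0.1271  0.146 ]
tip side [ 0.6515 -0.152   0.151 ]
tray [0.467  0.3838 0.0411] [[ 0.1112  0.4124]
 [ 0.0542  0.0952]
 [-0.4314 -0.2455]
 [ 0.2687 -0.2395]]
oldpuck [0.4207 0.3925 0.026 ]
jarA [0.6383 0.1615 0.055 ]
jarB [0.5678 0.1031 0.055 ]
((30.081960678100586, 28.59836196899414), (9.474730491638184, 65.1707763671875), 50.19443130493164)
bar c [0.5777 0.1595 0.009 ] axis deg -50.62189670869077
mark top [0.6194 0.1086 0.012 ] side [0.6193 0.104  0.012 ]
endcorners [array([0.6446, 0.0948]), array([0.6267, 0.0802]), array([0.5282, 0.2355]), array([0.5094, 0.2187])]
```

```bash
cat > m2.py <<'E'
from h import *
np.set_printoptions(precision=4,suppress=True)
c1=lambda x,y:crop(x,y,225,125,4); c2=lambda x,y:crop(x,y,260,170,3)
T=[('top',c1(490,36),(1,1)),('top',c1(471,377),(-1,1)),('top',c1(704,389),(-1,-1))]
S=[('side',c2(320,259),(-1,1)),('side',c2(483,376),(-1,-1)),('side',c2(735,257),(1,-1))]
for pts in(T,S):
    def r(p):
        c,s=np.cos(p[2]),np.sin(p[2]);o=[]
        for n,uv,l in pts:
            a,b=l[0]*(.12-p[3]),l[1]*(.08-p[3]);o.append(proj(n,[p[0]+c*a-s*b,p[1]+s*a+c*b,.124])[0]-uv)
        return np.concatenate(o)
    s=least_squares(r,[.65,-.15,-.05,0]);print(s.x,s.fun)
E
python3 m2.py
```

```text
[ 0.6436 -0.1457 -0.0857  0.0039] [-0.1344  0.1864 -0.0364 -0.3722  0.1668  0.1926]
[ 0.6427 -0.1527 -0.1024  0.0029] [ 0.0206  0.2076 -0.1139 -0.0865  0.1073 -0.1249]
```

```bash
python3 - <<'E'
from h import *
s=cv2.imread("pics/side0.png")
print(proj('side',[[.6427,-.1527,.151],[.6427,-.1527,.171],[.6427,-.1527,.2]]))
x,y,w,h,k=400,170,80,60,10
o=cv2.resize(s[y:y+h,x:x+w],None,fx=k,fy=k,interpolation=cv2.INTER_CUBIC)
for z in(.124,.151,.171,.2):
    u,v=proj('side',[.6427,-.1527,z])[0];cv2.circle(o,(int((u-x+.5)*k),int((v-y+.5)*k)),4,(0,0,255),1)
cv2.imwrite('pics/tip.png',o)
E
```

```text
[[437.50583227 244.28995544]
 [438.77009472 235.63832088]
 [440.64943325 222.77758119]]
```

View pics/tip.png

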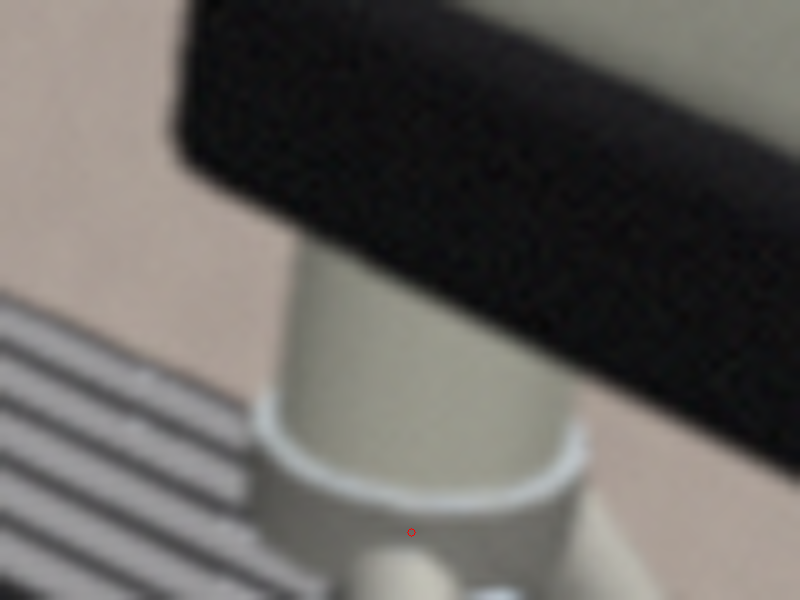

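```bash
python3 - <<'E'
from h import *
s=cv2.imread("pics/side0.png")
x,y,w,h,k=405,205,80,60,10
o=cv2.resize(s[y:y+h,x:x+w],None,fx=k,fy=k,interpolation=cv2.INTER_CUBIC)
for z in(.124,.151,.171,.2):
    u,v=proj('side',[.6427,-.1527,z])[0];cv2.circle(o,(int((u-x+.5)*k),int((v-y+.5)*k)),4,(0,0,255),1)
cv2.imwrite('pics/tip2.png',o)
E
```

```text
(no output)
```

View pics/tip2.png

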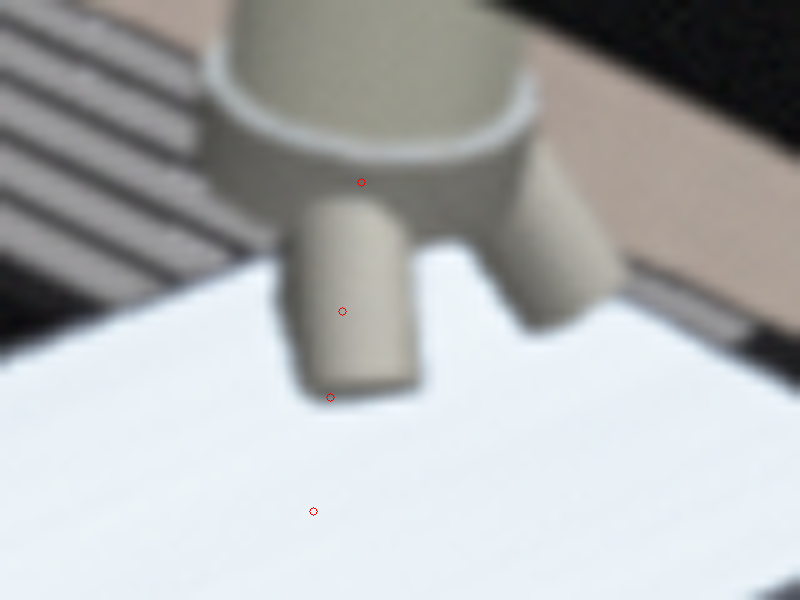

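The nearer cylinder, with its tip at about (442,243) in the side view, is a slanted second lens. The real objective shows as the dark sliver behind its left edge, with its tip near (438,244.5), where the stage fit predicts it.

```bash
cat >> h.py <<'E'
def Rt(yaw,tilt=0): return Ro.from_euler('z',yaw)*Ro.from_euler('x',np.pi)*Ro.from_euler('y',-tilt)
def row(xyz,yaw,tilt=0):
    s=observe();R=Ro.from_euler('xyz',s['tool_rot']);d=R.inv().apply(np.array(xyz)-s['position'])/.5
    w=(R.inv()*Rt(yaw,tilt)).as_rotvec()/np.radians(120)
    print(np.round(d,4).tolist(),np.round(w,4).tolist(),'mm',np.round(1000*(np.array(xyz)-s['position']),1),'t',s['clock'])
E
python3 -c "
from h import *
print(tri(crop(655,237,225,125,4),crop(370,385,405,205,10)))
row((.43,.15,.32),3.05)"
```

```text
(array([ 0.61284229, -0.17930256,  0.17774885]), np.float64(1.0842452720925166))
[-0.7347, -0.7112, -0.1777] [-0.0005, -0.0, -0.098] mm [ 247.3 -447.4   89.2] t 0.1
```

Request:
play_rows([
  [-0.73,-0.71,-0.18,0,0,-0.1,0.25],
  [-0.73,-0.71,-0.18,0,0,-0.1,0.25],
  [-0.73,-0.71,-0.18,0,0,-0.1,0.25],
  [-0.73,-0.71,-0.18,0,0,-0.1,0.25],
  [-0.73,-0.71,-0.18,0,0,-0.1,0.25],
  [-0.73,-0.71,-0.18,0,0,-0.1,0.25],
  [-0.73,-0.71,-0.18,0,0,-0.1,0.25],
  [-0.73,-0.71,-0.18,0,0,-0.1,0.25],
  [-0.73,-0.71,-0.18,0,0,-0.1,0.25],
  [-0.73,-0.71,-0.18,0,0,-0.1,0.25],
], newtons=20)

```text
clock: 1.1
position: [0.4204, 0.1641, 0.3188]
tool_rot: [3.141, 0.0, 3.054]
force: [2.2, 0.9, 0.0]
grip_width: 0.0642
finger_force: 0.0
```

```bash
python3 -c "
from h import *
print(observe()['qpos'].round(2))
row((.49,-.115,.28),3.05,.12)"
```

```text
[-0.62  0.14  0.14  1.92 -0.02  1.08  1.  ]
[-0.1874, -0.544, 0.0775] [0.0002, -0.0572, 0.002] mm [  69.6 -279.1  -38.8] t 1.1
```

Request:
play_rows([
  [-0.187,-0.544,0.0775,0,-0.057,0.002,0.25],
  [-0.187,-0.544,0.0775,0,-0.057,0.002,0.25],
  [-0.187,-0.544,0.0775,0,-0.057,0.002,0.25],
  [-0.187,-0.544,0.0775,0,-0.057,0.002,0.25],
  [-0.187,-0.544,0.0775,0,-0.057,0.002,0.25],
  [-0.187,-0.544,0.0775,0,-0.057,0.002,0.25],
  [-0.187,-0.544,0.0775,0,-0.057,0.002,0.25],
  [-0.187,-0.544,0.0775,0,-0.057,0.002,0.25],
  [-0.187,-0.544,0.0775,0,-0.057,0.002,0.25],
])

```text
clock: 2.0
position: [0.4892, -0.112, 0.2795]
tool_rot: [3.141, 0.119, 3.051]
force: [0.1, 0.2, 0.1]
grip_width: 0.064
finger_force: 0.0
```

```bash
python3 - <<'E'
from h import *
t=grab_frame('top')[:,:,::-1];s=grab_frame('side')[:,:,::-1]
print(proj('side',observe()['position']),proj('top',observe()['position']))
f=lambda im,x,y,w,h,k:cv2.resize(im[y:y+h,x:x+w],(w*k,h*k),interpolation=cv2.INTER_CUBIC)
cv2.imwrite('pics/h1.png',np.hstack([f(s,300,100,200,290,2),f(t,300,90,200,290,2)]))
row((.541,-.125,.16),3.05,.12)
E
```

```text
[[372.38323156 201.7329243 ]] [[368.45795653 223.19666043]]
[-0.076, -0.0171, 0.2503] [0.0004, -0.0002, 0.0008] mm [  51.7  -13.2 -119.7] t 2.1
```

View pics/h1.png

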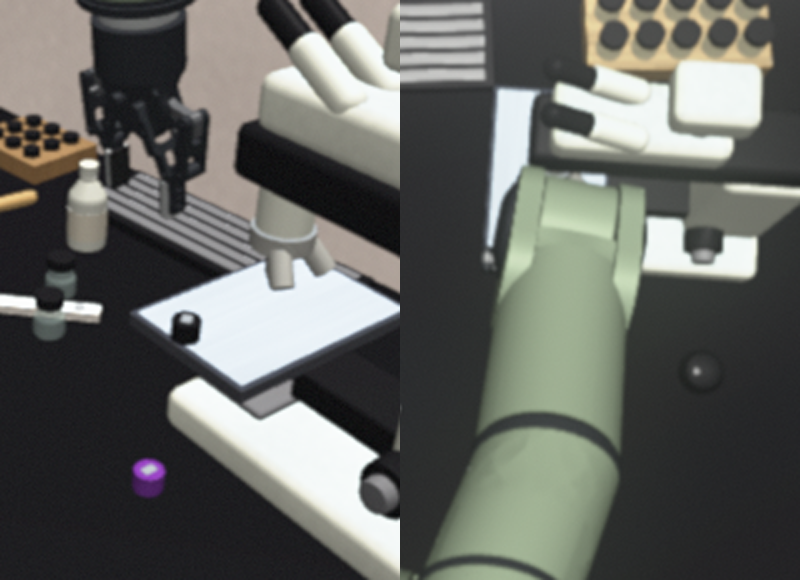

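Side view: the fingers are clear of the scope and in line with the puck, which is at about (393,263). The finger midpoint, about (373,200), matches the projected TCP.

Request:
play_rows([
  [-0.076,-0.019,0.12,0,0,0,0.25],
  [-0.076,-0.019,0.17,0,0,0,0.25],
  [-0.076,-0.019,0.21,0,0,0,0.25],
  [-0.076,-0.019,0.24,0,0,0,0.25],
  [-0.076,-0.019,0.25,0,0,0,0.25],
  [-0.076,-0.019,0.25,0,0,0,0.25],
  [-0.076,-0.019,0.25,0,0,0,0.25],
])

```text
clock: 2.8
position: [0.5412, -0.1269, 0.1609]
tool_rot: [3.141, 0.121, 3.05]
force: [0.8, -0.7, 1.3]
grip_width: 0.0643
finger_force: 0.0
```

```bash
python3 - <<'E'
from h import *
s=grab_frame('side')[:,:,::-1];t=grab_frame('top')[:,:,::-1]
f=lambda im,x,y,w,h,k:cv2.resize(im[y:y+h,x:x+w],(w*k,h*k),interpolation=cv2.INTER_CUBIC)
cv2.imwrite('pics/h2.png',f(s,340,170,130,140,4))
row((.541,-.126,.131),3.05,.12)
E
```

```text
[0.0079, 0.0021, 0.0595] [0.0002, 0.0004, 0.0002] mm [ -0.2   1.1 -30. ] t 2.9
```

View pics/h2.png

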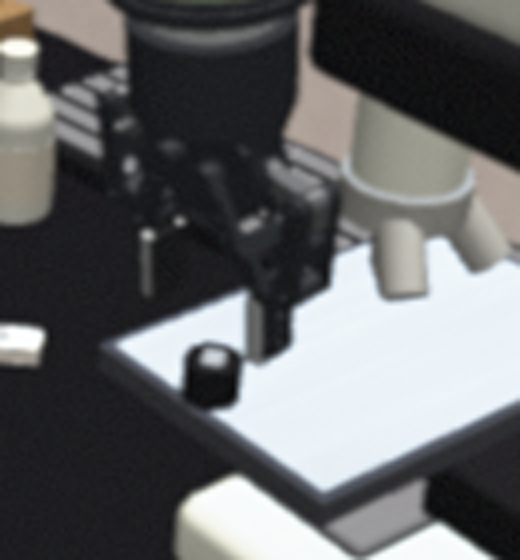

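Picture: the fingers straddle the puck, whose top is at (393,259). They are about 3 mm short in x, so I'll correct that while descending.

Request:
play_rows([
  [0.002,0.002,0.02,0,0,0,0.25],
  [0.002,0.002,0.04,0,0,0,0.25],
  [0.002,0.002,0.055,0,0,0,0.25],
  [0.002,0.002,0.062,0,0,0,0.25],
  [0.002,0.002,0.062,0,0,0,0.5],
  [0.002,0.002,0.062,0,0,0,0.6],
  [0.002,0.002,0.062,0,0,0,0.65],
  [0.002,0.002,0.062,0,0,0,0.7],
  [0.002,0.002,0.062,0,0,0,0.75],
  [0.002,0.002,0.062,0,0,0,0.75],
], newtons=20)

```text
clock: 3.9
position: [0.5438, -0.1265, 0.1294]
tool_rot: [3.141, 0.12, 3.05]
force: [-1.8, -0.4, 5.7]
grip_width: 0.0292
finger_force: 19.9
```

```bash
python3 -c "
from h import *
row((.541,-.1265,.149),3.05,.12)
row((.50,-.11,.27),3.05,.12)"
```

```text
[0.0008, -0.0005, -0.0396] [0.0001, -0.0001, -0.0] mm [-2.8 -0.  19.6] t 3.9
[0.0559, 0.0249, -0.29] [0.0001, -0.0001, -0.0] mm [-43.8  16.5 140.6] t 3.9
```

Request:
play_rows([
  [0,0,-0.02,0,0,0,0.75],
  [0.001,0,-0.05,0,0,0,0.75],
  [0.005,0,-0.1,0,0,0,0.75],
  [0.015,0.005,-0.16,0,0,0,0.75],
  [0.035,0.015,-0.22,0,0,0,0.75],
  [0.056,0.025,-0.29,0,0,0,0.75],
  [0.056,0.025,-0.29,0,0,0,0.75],
])

```text
clock: 4.6
position: [0.5, -0.1098, 0.274]
tool_rot: [3.14, 0.125, 3.05]
force: [0.8, -0.2, -0.5]
grip_width: 0.0292
finger_force: 19.9
```

```bash
python3 -c "
from h import *
row((.47,.15,.25),3.18,.12)"
```

```text
[0.1125, 0.5119, 0.0349] [-0.007, 0.0023, -0.0617] mm [-30.  259.8 -24. ] t 4.6
```

Request:
play_rows([
  [0.02,0.08,0.005,0,0,-0.01,0.75],
  [0.035,0.17,0.01,0,0,-0.02,0.75],
  [0.06,0.26,0.02,0,0,-0.03,0.75],
  [0.08,0.35,0.03,0,0,-0.045,0.75],
  [0.1,0.44,0.033,-0.005,0.002,-0.055,0.75],
  [0.1125,0.51,0.035,-0.007,0.002,-0.062,0.75],
  [0.1125,0.51,0.035,-0.007,0.002,-0.062,0.75],
])

```text
clock: 5.3
position: [0.4688, 0.1534, 0.2454]
tool_rot: [3.141, 0.115, -3.096]
force: [0.2, -1.9, -0.7]
grip_width: 0.0292
finger_force: 20.0
```

```bash
python3 -c "
from h import *
row((.497,.382,.1),3.18,.12)"
```

```text
[-0.0433, 0.454, 0.2979] [0.0006, -0.0026, 0.0034] mm [  28.2  228.6 -145.4] t 5.3
```

Request:
play_rows([
  [-0.006,0.07,0.02,0,-0.003,0.003,0.75],
  [-0.015,0.15,0.06,0,-0.003,0.003,0.75],
  [-0.024,0.23,0.12,0,-0.003,0.003,0.75],
  [-0.032,0.31,0.18,0,-0.003,0.003,0.75],
  [-0.038,0.39,0.24,0,-0.003,0.003,0.75],
  [-0.043,0.43,0.28,0,-0.003,0.003,0.75],
  [-0.043,0.454,0.298,0,-0.003,0.003,0.75],
  [-0.043,0.454,0.298,0,-0.003,0.003,0.75],
])

```text
clock: 6.1
position: [0.4987, 0.3774, 0.0991]
tool_rot: [-3.141, 0.12, -3.108]
force: [0.3, 0.1, -0.8]
grip_width: 0.029
finger_force: 20.0
```

```bash
python3 -c "
from h import *
row((.497,.382,.0105),3.18,.12)"
```

```text
[0.0243, 0.0094, 0.1755] [-0.0007, 0.0001, -0.0021] mm [ -1.7   4.6 -88.6] t 6.1
```

Request:
play_rows([
  [0.006,0.009,0.04,0,0,0,0.75],
  [0.012,0.009,0.09,0,0,0,0.75],
  [0.018,0.009,0.13,0,0,0,0.75],
  [0.022,0.009,0.155,0,0,0,0.75],
  [0.024,0.009,0.166,0,0,0,0.75],
  [0.024,0.009,0.17,0,0,0,0.75],
  [0.024,0.009,0.172,0,0,0,0.75],
  [0.024,0.009,0.174,0,0,0,0.75],
  [0.024,0.009,0.175,0,0,0,0.75],
  [0.024,0.009,0.175,0,0,0,0.75],
])

```text
clock: 7.1
position: [0.4979, 0.3818, 0.0121]
tool_rot: [3.141, 0.122, -3.109]
force: [0.4, 0.8, -0.5]
grip_width: 0.0291
finger_force: 20.0
```

Request:
play_rows([
  [0,0,0.001,0,0,0,0.75],
  [0,0,0.002,0,0,0,0.75],
  [0,0,0.003,0,0,0,0.75],
  [0,0,0.003,0,0,0,0.75],
])

```text
clock: 7.5
position: [0.4979, 0.3816, 0.0102]
tool_rot: [3.141, 0.121, -3.109]
force: [-0.4, 0.4, -0.2]
grip_width: 0.0293
finger_force: 20.0
```

Request:
play_rows([
  [0,0,0.001,0,0,0,0.75],
  [0,0,0.0015,0,0,0,0.75],
  [0,0,0.0015,0,0,0,0.75],
])

```text
clock: 7.8
position: [0.4981, 0.3817, 0.0095]
tool_rot: [3.141, 0.121, -3.109]
force: [-0.3, 0.8, -0.9]
grip_width: 0.0293
finger_force: 20.0
```

Request:
play_rows([
  [0,0,0.001,0,0,0,0.75],
  [0,0,0.002,0,0,0,0.75],
  [0,0,0.002,0,0,0,0.75],
])

```text
clock: 8.1
position: [0.4982, 0.3817, 0.0093]
tool_rot: [3.141, 0.122, -3.109]
force: [-6.1, -3.7, 16.8]
grip_width: 0.0289
finger_force: 21.5
```

Contact (17 N). Ease back 1 mm, then release and retreat.

Request:
play_rows([
  [0,0,-0.001,0,0,0,0.75],
  [0,0,-0.0015,0,0,0,0.75],
  [0,0,-0.0015,0,0,0,0.65],
  [0,0,-0.0015,0,0,0,0.55],
  [0,0,-0.0015,0,0,0,0.45],
  [0,0,-0.002,0,0,0,0.4],
  [0,0,-0.002,0,0,0,0.4],
])

```text
clock: 8.8
position: [0.4981, 0.3817, 0.0095]
tool_rot: [3.141, 0.121, -3.109]
force: [0.4, 0.1, 0.2]
grip_width: 0.0513
finger_force: 0.0
```

```bash
python3 -c "
from h import *
row((.488,.382,.10),3.18,.12)"
```

```text
[-0.002, 0.0014, -0.1821] [-0.0002, 0.0007, -0.0026] mm [-10.1   0.3  90.5] t 8.8
```

Request:
play_rows([
  [-0.001,0,-0.02,0,0,0,0.4],
  [-0.002,0,-0.06,0,0,0,0.4],
  [-0.002,0,-0.12,0,0,0,0.4],
  [-0.002,0,-0.18,0,0,0,0.4],
  [-0.002,0,-0.22,0,0,0,0.4],
  [-0.002,0,-0.22,0,0,0,0.4],
])

```text
clock: 9.4
position: [0.4865, 0.3822, 0.1224]
tool_rot: [3.138, 0.125, -3.109]
force: [-0.4, -0.0, -0.4]
grip_width: 0.0513
finger_force: 0.0
```

```bash
python3 -c "
from h import *
row((.5484,.19,.12),2.258,.1)"
```

```text
[-0.1098, -0.3883, 0.0171] [0.0506, 0.0101, 0.4347] mm [  61.9 -192.2   -2.4] t 9.4
```

Request:
play_rows([
  [-0.011,-0.05,0,0.005,0.001,0.043,0.4],
  [-0.022,-0.1,0.002,0.01,0.002,0.1,0.4],
  [-0.04,-0.15,0.005,0.018,0.004,0.16,0.4],
  [-0.06,-0.22,0.01,0.026,0.005,0.22,0.4],
  [-0.08,-0.29,0.013,0.034,0.007,0.29,0.4],
  [-0.1,-0.35,0.016,0.042,0.009,0.36,0.4],
  [-0.11,-0.388,0.017,0.051,0.01,0.42,0.4],
  [-0.11,-0.388,0.017,0.051,0.01,0.435,0.4],
  [-0.11,-0.388,0.017,0.051,0.01,0.435,0.4],
  [-0.11,-0.388,0.017,0.051,0.01,0.435,0.4],
])

```text
clock: 10.4
position: [0.5473, 0.1902, 0.1168]
tool_rot: [-3.136, 0.101, 2.261]
force: [0.1, -0.1, 0.2]
grip_width: 0.051
finger_force: 0.0
```

```bash
python3 - <<'E'
from h import *
s=grab_frame('side')[:,:,::-1];t=grab_frame('top')[:,:,::-1]
f=lambda im,x,y,w,h,k:cv2.resize(im[y:y+h,x:x+w],(w*k,h*k),interpolation=cv2.INTER_CUBIC)
a=f(s,170,170,200,145,4);cv2.imwrite('pics/h3.png',a)
row((.5484,.19,.05),2.258,.1); row((.5484,.19,.003),2.258,.1);print(proj('side',observe()['position']),proj('side',[[.5484,.19,.012],[.577,.155,.012],[.577-.0571,.155+.0696,.012]]))
E
```

```text
[0.0119, 0.0022, 0.1334] [-0.0023, 0.0004, 0.0011] mm [  1.1  -0.1 -67. ] t 10.5
[0.0214, 0.0026, 0.2269] [-0.0023, 0.0004, 0.0011] mm [ 1.10e+00 -1.00e-01 -1.14e+02] t 10.5
[[293.34120902 211.38517743]] [[294.53743943 249.17282127]
 [312.68877212 251.02717033]
 [276.69907181 247.38949644]]
```

View pics/h3.png

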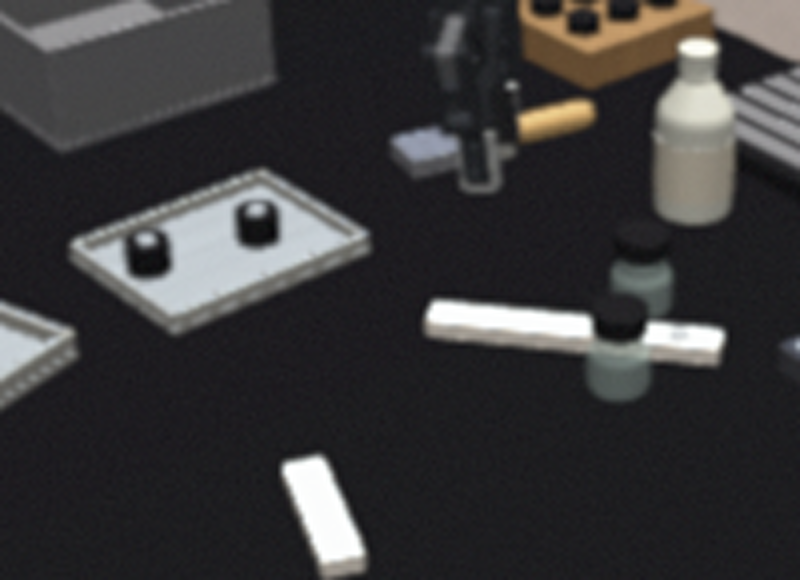

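The puck stands upright in the tray at (234,224) beside the old puck. The bar's end at (277,248) matches my pose estimate. That was my tenth picture, so I'll work from numbers from here. Descending on the bar now.

Request:
play_rows([
  [0.003,0.002,0.05,0,0,0,0.4],
  [0.008,0.002,0.1,0,0,0,0.4],
  [0.014,0.002,0.15,0,0,0,0.4],
  [0.017,0.002,0.185,0,0,0,0.4],
  [0.019,0.002,0.205,0,0,0,0.4],
  [0.02,0.002,0.215,0,0,0,0.4],
  [0.02,0.002,0.22,0,0,0,0.4],
  [0.02,0.002,0.222,0,0,0,0.4],
  [0.02,0.002,0.222,0,0,0,0.4],
])

```text
clock: 11.4
position: [0.5491, 0.1887, 0.0061]
tool_rot: [-3.137, 0.101, 2.258]
force: [-0.2, -0.4, 0.7]
grip_width: 0.0514
finger_force: 0.0
```

Request:
play_rows([
  [0,0,0.003,0,0,0,0.4],
  [0,0,0.0055,0,0,0,0.5],
  [0,0,0.0055,0,0,0,0.6],
  [0,0,0.0055,0,0,0,0.66],
  [0,0,0.0055,0,0,0,0.72],
  [0,0,0.0055,0,0,0,0.78],
  [0,0,0.0055,0,0,0,0.82],
  [0,0,0.0055,0,0,0,0.82],
], newtons=20)

```text
clock: 12.2
position: [0.5493, 0.1884, 0.0031]
tool_rot: [-3.137, 0.101, 2.258]
force: [0.5, 0.5, 5.1]
grip_width: 0.0216
finger_force: 19.7
```

Request:
play_rows([
  [0,0,0.0055,0,0,0,0.85],
  [0,0,0,0,0,0,0.85],
  [0,0,-0.01,0,0,0,0.85],
  [-0.001,0,-0.03,0,0,0,0.85],
  [-0.005,0,-0.06,0,0,0,0.85],
  [-0.01,0,-0.1,0,0,0,0.85],
  [-0.016,0,-0.16,0,0,0,0.85],
  [-0.025,0,-0.24,0,0,0,0.85],
  [-0.033,0,-0.33,0,0,0,0.85],
  [-0.033,0,-0.33,0,0,0,0.85],
], newtons=24)

```text
clock: 13.2
position: [0.5518, 0.1894, 0.175]
tool_rot: [3.139, 0.102, 2.256]
force: [1.1, 0.0, -2.1]
grip_width: 0.0212
finger_force: 24.5
```

```bash
cat > bar.py <<'E'
from h import *
# mark + bar end in side image: bright blob nearest expected
def barmask(s):
    h=cv2.cvtColor(s,cv2.COLOR_RGB2HSV);return ((h[...,2]>170)&(h[...,1]<25)).astype(np.uint8)
E
python3 - <<'E'
from bar import *
s=grab_frame('side');t=grab_frame('top');cv2.imwrite('pics/l_s.png',s[:,:,::-1]);cv2.imwrite('pics/l_t.png',t[:,:,::-1])
st=observe();p=st['position'];print(p,st['moment'],st['force'])
# predicted bar ends
u=np.array([np.cos(-.883),np.sin(-.883),0]);c=p+u*.045+[0,0,.009]
print('pred centre/ends side',proj('side',[c,c+u*.09,c-u*.09]),'top',proj('top',[c,c+u*.09,c-u*.09]))
for n,im in(('side',s),('top',t)):
    m=barmask(im);k,l,stt,ce=cv2.connectedComponentsWithStats(m)
    for i in range(1,k):
        if 80<stt[i,4]<3000:print(n,stt[i],ce[i].round(1))
E
```

```text
[0.54974212 0.18930767 0.17044717] [0.07891607 0.1409978  0.06796175] [ 0.11585197 -0.43162727 -1.61512218]
pred centre/ends side [[313.26461918 188.6026513 ]
 [352.6965286  191.89579794]
 [274.66819783 185.37928024]] top [[257.67758218 198.88232151]
 [284.97332247 176.36969005]
 [229.97184311 221.73310651]]
side [159  25  41   7 209] [178.8  27.6]
side [ 496   95   72   28 1160] [532.6 108.3]
side [ 447  110  106   74 2543] [495.1 149. ]
side [  0 131   9  14 108] [  3.6 137.5]
side [432 133  31  22 314] [446.2 142.3]
side [297 183  57  10 344] [325.2 187.7]
side [336 195  17   7  98] [344.  197.8]
side [189 217  68  32 771] [225.2 232.9]
side [519 237  57  33 475] [547.8 252.6]
side [ 135  241   52   42 1053] [152.5 259.2]
side [241 284  20  27 296] [250.3 297.4]
top [209  92 132   7 529] [275.4  95.4]
top [208 100 133   7 537] [275.6 103.4]
top [208 108 134   7 554] [276.2 111.6]
top [208 116 134   8 562] [276.9 119.7]
top [ 437  121   44   33 1332] [458.8 136.7]
top [ 377  123   90   47 1874] [419.1 148.3]
top [208 125 134   7 573] [276.3 128. ]
top [ 344  135   58   86 2908] [368.8 188.6]
top [224 139  17  18 189] [232.  147.1]
top [376 155  33  11 179] [389.1 160.8]
top [248 174  39  37 444] [266.  191.6]
top [463 182  42   6 161] [483.3 184.7]
top [ 402  197   77   32 1543] [435.  213.8]
top [160 229  18  54 697] [168.2 252.3]
top [266 283  33  18 298] [282.1 291.3]
top [141 315  19  14 149] [151.  322.4]
```

```bash
python3 - <<'E'
from bar import *
im=cv2.imread('pics/l_s.png')[:,:,::-1];g=cv2.cvtColor(im,cv2.COLOR_RGB2GRAY)
print(g[178:202,300:358:3])
m=barmask(im)[178:200,290:360];ys,xs=np.nonzero(m)
print(np.polyfit(xs,ys,1),'pred',3.3/39.4, 'mark pred', proj('side',np.array([.5497,.1893,.1794+.003])+np.array([.635,-.773,0])*.11))
row((.45,-.10,.21),3.05,.12)
E
```

```text
[[ 77  78 102 149 101  66  85 157 161 159 129  95  84  78  87  89  55  48
  111 156]
 [ 73  78  80 125 144 119 143 158 155 136  96  82  82  78 139 148  77  25
   58 132]
 [ 72  78  74  91 140 152 161 156 131  97  82  83  84 105 227 231 144  22
   28  81]
 [ 74  77  75  78 103 149 157 135  94  85  82  83  84 134 250 250 212  26
   27  36]
 [105  96  86  84  81 121 137  96  79  84  82  83  83 129 249 251 220  26
   28  25]
 [199 183 158 135 109 102 105  84  82  83  82  81  82  93 223 241 174  27
   27  27]
 [254 251 240 224 201 181 157 135 110 101  90  85  74  70 153 172 123  27
   28  27]
 [254 254 253 253 253 251 240 225 202 183 159 133  90  84 136 137 107  25
   27  29]
 [254 253 253 253 254 254 253 253 253 251 241 225 191 178 179 168 122  66
   33  29]
 [250 250 252 253 253 253 253 253 254 254 253 253 254 249 228 228 205 176
   63  29]
 [191 207 232 246 249 249 252 253 254 253 253 253 254 246 217 250 253 254
  100  29]
 [155 162 175 189 190 208 234 248 249 250 252 253 254 244 219 251 254 255
  103  29]
 [157 156 156 154 153 161 176 189 188 207 235 247 249 246 236 253 253 255
   97 
[... 416 characters left out ...]
60
  144  91]
 [ 24  46  90 135 191 195  88  26  25  26  26  49 182 199 200 195 189 183
  153 132]
 [ 49 113 159 197 205 197  95  27  28  28  28  52 185 204 214 218 218 209
  144 151]
 [123 183 202 204 191 178 101  28  30  30  28  54 176 204 218 221 221 210
  108 149]
 [194 206 201 186 170 148  84  25  28  30  30  56 158 196 216 219 215 191
   95 121]
 [206 195 180 159 136 116  59  28  28  27  27  52 140 177 201 206 198 173
  126  85]
 [194 174 151 128 108  88  38  27  27  27  29  52 126 157 178 184 177 148
  144 109]]
[0.11287324 6.50174869] pred 0.08375634517766498 mark pred [[341.70193911 189.79649485]]
[-0.3273, -0.5212, -0.045] [-0.0428, -0.009, -0.3761] mm [ -99.7 -289.3   39.6] t 13.3
```

```bash
python3 -c "
from h import *
row((.45,.06,.19),3.047,.1)"
```

```text
[-0.0771, -0.3183, -0.0307] [-0.0389, 0.0001, -0.375] mm [ -99.7 -129.3   19.6] t 13.3
```

Request:
play_rows([
  [-0.005,-0.03,-0.01,-0.004,0,-0.035,0.85],
  [-0.015,-0.06,-0.02,-0.008,0,-0.08,0.85],
  [-0.025,-0.11,-0.03,-0.013,0,-0.13,0.85],
  [-0.035,-0.16,-0.03,-0.018,0,-0.18,0.85],
  [-0.045,-0.21,-0.03,-0.023,0,-0.23,0.85],
  [-0.055,-0.26,-0.03,-0.029,0,-0.28,0.85],
  [-0.067,-0.295,-0.03,-0.034,0,-0.33,0.85],
  [-0.077,-0.318,-0.03,-0.038,0,-0.365,0.85],
  [-0.077,-0.318,-0.03,-0.039,0,-0.375,0.85],
  [-0.077,-0.318,-0.03,-0.039,0,-0.375,0.85],
])

```text
clock: 14.3
position: [0.4498, 0.0598, 0.1881]
tool_rot: [-3.14, 0.098, 3.046]
force: [0.2, 0.4, 0.5]
grip_width: 0.0212
finger_force: 24.5
```

```bash
python3 -c "
from h import *
row((.435,-.133,.165),3.047,.1)"
```

```text
[-0.0029, -0.3866, 0.0473] [-0.0009, -0.001, -0.0006] mm [ -14.8 -192.8  -23.1] t 14.3
```

Request:
play_rows([
  [0,-0.03,0.005,0,0,0,0.85],
  [0,-0.08,0.01,0,0,0,0.85],
  [0,-0.14,0.02,0,0,0,0.85],
  [0,-0.2,0.025,0,0,0,0.85],
  [-0.001,-0.26,0.03,0,0,0,0.85],
  [-0.002,-0.31,0.035,0,0,0,0.85],
  [-0.003,-0.35,0.04,0,0,0,0.85],
  [-0.003,-0.375,0.045,0,0,0,0.85],
  [-0.003,-0.386,0.047,-0.001,-0.001,0,0.85],
  [-0.003,-0.386,0.047,-0.001,-0.001,0,0.85],
])

```text
clock: 15.3
position: [0.4355, -0.1327, 0.165]
tool_rot: [3.141, 0.1, 3.046]
force: [-0.7, -0.2, -0.8]
grip_width: 0.0215
finger_force: 24.5
```

```bash
python3 - <<'E'
from bar import *
s=grab_frame('side');cv2.imwrite('pics/m_s.png',s[:,:,::-1])
st=observe();p=st['position'];u=np.array([np.cos(-.095),np.sin(-.095),0])
b=p+[0,0,-.0031]
print(p,'mark pred',proj('side',b+u*.11+[0,0,.012])[0],'end top',proj('side',b+u*.135+[0,0,.012])[0],'ctr',proj('side',b+u*.045+[0,0,.012])[0])
g=cv2.cvtColor(s,cv2.COLOR_RGB2GRAY);e=proj('side',b+u*.11+[0,0,.012])[0].astype(int)
print(e);print(g[e[1]-10:e[1]+12,e[0]-22:e[0]+22:2])
row((.435,-.133,.136),3.047,.1);row((.493,-.1385,.136),3.047,.1)
E
```

```text
[ 0.43556393 -0.13215577  0.16514976] mark pred [401.73129115 249.24794868] end top [411.48574363 245.2556765 ] ctr [375.16361478 260.12148519]
[401 249]
[[ 39  50  44  27  29  30  30  28  28  29  29  27  29  49  99 150 221 237
  241 240 239 239]
 [ 66  67  55  29  28  31  29  29  30  27  27  34  58 112 177 222 239 241
  240 239 239 239]
 [ 98  72  57  31  29  30  27  29  31  29  38  75 122 186 234 239 241 239
  239 239 240 239]
 [126  66  50  31  28  26  28  29  32  44  79 149 197 234 241 240 240 239
  239 239 240 240]
 [121  64  42  32  29  27  29  29  57  99 149 221 236 241 243 239 239 239
  239 239 241 242]
 [101  61  34  29  29  27  35  57 112 178 222 240 244 246 249 242 238 239
  240 241 241 242]
 [ 84  55  29  28  29  37  75 120 186 234 237 245 251 252 252 248 241 240
  240 242 241 241]
 [ 67  42  26  29  43  79 149 197 234 243 241 250 253 253 253 252 248 242
  241 241 241 241]
 [ 57  32  26  55  99 151 223 237 241 248 247 250 252 253 253 253 252 246
  241 241 240 241]
 [ 43  31  56 113 179 222 239 243 247 252 233 233 245 253 253 253 253 248
  239 241 241 241]
 [ 39  61 120 18
[... 563 characters left out ...]
 253 253 253 254 250 224 170 143 147 160 192 228 240
  241 242 243 242]
 [253 253 253 253 253 253 253 254 248 207 162 144 146 164 204 230 239 241
  242 243 242 241]
 [254 253 253 253 253 253 253 247 197 153 144 150 164 212 237 240 241 242
  242 242 241 241]
 [253 253 253 253 253 252 242 189 150 145 150 176 211 237 241 241 242 242
  242 241 241 241]
 [253 253 253 253 252 234 177 148 145 152 183 223 237 241 242 242 242 242
  241 241 241 240]
 [253 253 253 250 226 171 145 147 157 184 229 239 241 242 242 242 241 242
  241 241 240 240]]
[0.0068, -0.0018, 0.0579] [0.0002, -0.0, -0.0002] mm [ -0.6  -0.8 -29.1] t 15.35
[-0.1092, -0.0018, 0.0695] [0.0002, -0.0, -0.0002] mm [ 57.4  -6.3 -29.1] t 15.35
```

Request:
play_rows([
  [0.002,-0.001,0.015,0,0,0,0.85],
  [0.004,-0.002,0.035,0,0,0,0.85],
  [0.006,-0.002,0.052,0,0,0,0.85],
  [0.005,-0.002,0.058,0,0,0,0.85],
  [-0.01,-0.002,0.06,0,0,0,0.85],
  [-0.035,-0.002,0.062,0,0,0,0.85],
  [-0.065,-0.002,0.065,0,0,0,0.85],
  [-0.09,-0.002,0.068,0,0,0,0.85],
  [-0.109,-0.002,0.07,0,0,0,0.85],
  [-0.109,-0.002,0.07,0,0,0,0.85],
])

```text
clock: 16.35
position: [0.4941, -0.1392, 0.136]
tool_rot: [3.142, 0.101, 3.047]
force: [-0.1, -0.3, -2.0]
grip_width: 0.0213
finger_force: 24.5
```

```bash
cat >> bar.py <<'E'
def markpx(s,e,r=7):
    g=cv2.cvtColor(s,cv2.COLOR_RGB2GRAY).astype(float);x0,y0=np.round(e).astype(int)
    yy,xx=np.mgrid[y0-r:y0+r+1,x0-r:x0+r+1];w=np.clip(250-g[y0-r:y0+r+1,x0-r:x0+r+1],0,60)
    w[(xx-e[0])**2/36+(yy-e[1])**2/20>1]=0;w[w<6]=0
    return (w*xx).sum()/w.sum(),(w*yy).sum()/w.sum(),w.sum()
def look(z=None,pr=True):
    s=grab_frame('side');st=observe();p=st['position'];yaw=Ro.from_euler('xyz',st['tool_rot']).as_matrix()[:,0];u=-yaw*[1,1,0];u/=np.linalg.norm(u)
    P=p+u*.11+[0,0,.0089]
    if z:P[2]=z
    e=proj('side',P)[0];m=markpx(s,e)
    if m[2]>0:m=markpx(s,m[:2])
    print('tcp',p.round(4),'f',st['force'].round(1),'mark pred',P.round(4),e.round(2),'seen',np.round(m,2),'->',ray('side',m[0],m[1],P[2]).round(4));return s
E
python3 - <<'E'
from bar import *
s=look();row((.493,-.1385,.1275),3.047,.1)
E
```

```text
tcp [ 0.493  -0.1392  0.1359] f [-0.9 -0.8 -1.1] mark pred [ 0.6025 -0.1496  0.1448] [422.83 253.31] seen [ 424.84  255.89 1280.  ] -> [ 0.5983 -0.1581  0.1448]
[0.0018, 0.0014, 0.0166] [0.0001, 0.0001, 0.0] mm [-0.   0.7 -8.4] t 16.4
```

Request:
play_rows([
  [0,0.001,0.004,0,0,0,0.85],
  [0.001,0.001,0.008,0,0,0,0.85],
  [0.001,0.001,0.011,0,0,0,0.85],
  [0.001,0.001,0.013,0,0,0,0.85],
  [0.001,0.001,0.014,0,0,0,0.85],
  [0.001,0.001,0.0145,0,0,0,0.85],
  [0.001,0.001,0.0145,0,0,0,0.85],
])

```text
clock: 17.1
position: [0.493, -0.1387, 0.1287]
tool_rot: [3.141, 0.1, 3.047]
force: [-0.7, -0.6, -1.3]
grip_width: 0.0211
finger_force: 24.5
```

Request:
play_rows([
  [0,0,0.001,0,0,0,0.85],
  [0,0,0.002,0,0,0,0.85],
  [0,0,0.002,0,0,0,0.85],
])

```text
clock: 17.4
position: [0.4931, -0.1387, 0.1277]
tool_rot: [3.141, 0.1, 3.047]
force: [0.1, 0.2, -1.8]
grip_width: 0.0212
finger_force: 24.5
```

Request:
play_rows([
  [0,0,0.0005,0,0,0,0.85],
  [0,0,0.001,0,0,0,0.85],
  [0,0,0.001,0,0,0,0.85],
])

```text
clock: 17.7
position: [0.4932, -0.1387, 0.1272]
tool_rot: [3.141, 0.1, 3.047]
force: [-0.4, -0.5, -1.1]
grip_width: 0.0212
finger_force: 24.5
```

Request:
play_rows([
  [0,0,0.0005,0,0,0,0.85],
  [0,0,0.001,0,0,0,0.85],
  [0,0,0.001,0,0,0,0.85],
])

```text
clock: 18.0
position: [0.4932, -0.1387, 0.1267]
tool_rot: [3.141, 0.1, 3.047]
force: [-0.5, -0.1, -1.0]
grip_width: 0.0214
finger_force: 24.5
```

Request:
play_rows([
  [0,0,0.0005,0,0,0,0.85],
  [0,0,0.001,0,0,0,0.85],
  [0,0,0.001,0,0,0,0.85],
])

```text
clock: 18.3
position: [0.4933, -0.1387, 0.1262]
tool_rot: [3.141, 0.1, 3.047]
force: [0.6, 0.0, -1.0]
grip_width: 0.0214
finger_force: 24.5
```

Request:
play_rows([
  [0,0,0.0005,0,0,0,0.85],
  [0,0,0.001,0,0,0,0.85],
  [0,0,0.001,0,0,0,0.85],
])

```text
clock: 18.6
position: [0.4934, -0.1387, 0.1258]
tool_rot: [3.141, 0.1, 3.047]
force: [0.6, 0.8, -0.9]
grip_width: 0.0213
finger_force: 24.6
```

Request:
play_rows([
  [0,0,0.0005,0,0,0,0.85],
  [0,0,0.001,0,0,0,0.85],
  [0,0,0.001,0,0,0,0.85],
])

```text
clock: 18.9
position: [0.4934, -0.1387, 0.1252]
tool_rot: [3.141, 0.1, 3.047]
force: [0.0, -0.1, -0.3]
grip_width: 0.0214
finger_force: 24.6
```

Request:
play_rows([
  [0,0,0.0005,0,0,0,0.85],
  [0,0,0.001,0,0,0,0.85],
  [0,0,0.001,0,0,0,0.85],
])

```text
clock: 19.2
position: [0.4934, -0.1387, 0.1248]
tool_rot: [3.141, 0.1, 3.047]
force: [-2.4, -0.7, 3.0]
grip_width: 0.0216
finger_force: 24.9
```

Request:
play_rows([
  [0,0,0,0,0,0,0.78],
  [0,0,0,0,0,0,0.74],
  [0,0,0,0,0,0,0.7],
  [0,0,0,0,0,0,0.66],
  [0,0,0,0,0,0,0.62],
  [0,0,0,0,0,0,0.6],
], newtons=20)

```text
clock: 19.8
position: [0.4935, -0.1387, 0.1248]
tool_rot: [3.141, 0.1, 3.047]
force: [0.0, -0.3, -0.5]
grip_width: 0.0341
finger_force: 0.0
```

```bash
python3 - <<'E'
from bar import *
s=look(.136);cv2.imwrite('pics/p_s.png',s[:,:,::-1])
t=grab_frame('top');cv2.imwrite('pics/p_t.png',t[:,:,::-1])
g=cv2.cvtColor(s,cv2.COLOR_RGB2GRAY);e=proj('side',[.6025,-.149,.136])[0].astype(int);print(e)
print(g[e[1]-12:e[1]+13,e[0]-20:e[0]+22])
E
```

```text
tcp [ 0.4934 -0.1387  0.1247] f [ 0.2 -0.1  0.5] mark pred [ 0.603  -0.1491  0.136 ] [422.29 256.88] seen [421.83 258.82 726.  ] -> [ 0.5969 -0.153   0.136 ]
[422 256]
[[242 242 241 ... 137 146 158]
 [241 241 240 ... 213 224 233]
 [240 240 240 ... 242 242 244]
 ...
 [ 49 141 239 ... 241 242 242]
 [ 88 192 250 ... 241 241 241]
 [128 235 255 ... 241 242 242]]
```

```bash
python3 - <<'E'
import numpy as np,cv2,sys
np.set_printoptions(linewidth=250,threshold=100000)
g=cv2.imread('pics/p_s.png',0);print('cols 404..444');print(g[246:268,404:445])
E
```

```text
cols 404..444
[[240 239 240 240 239 241 241 241 242 242 242 243 243 242 242 243 242 242 242 242 242 242 242 242 243 243 243 243 243 243 243 242 240 240 241 242 241 242 242 244 244]
 [239 234 231 235 239 241 242 242 242 242 242 242 243 242 242 242 242 242 242 242 243 243 243 243 243 243 243 242 242 242 242 244 244 244 244 244 244 244 244 243 242]
 [227 198 174 192 225 240 242 242 242 243 242 242 242 242 242 242 242 242 242 243 243 244 244 243 243 242 242 242 243 243 244 244 244 243 243 243 243 243 242 241 242]
 [162 127  97 113 169 228 242 243 242 242 242 241 241 242 242 242 242 243 243 243 243 243 242 242 242 242 242 243 243 243 243 243 243 243 242 242 241 241 242 241 241]
 [120  96  74  67 117 202 238 242 241 241 242 242 242 242 243 243 243 243 243 243 242 242 242 243 243 243 243 244 243 243 243 242 242 242 242 241 241 241 241 241 242]
 [142 118  80  55  80 156 226 242 242 242 242 243 243 243 243 244 243 242 242 242 242 244 245 245 244 244 244 243 243 242 242 242 242 242 241 241 241 242 241 242 242]
 [138 115  82  51  54 128 219 242 243 242 243 243 243 243 243 242 242 242 244 246 24
[... 1888 characters left out ...]
42 242 242 242 242 242 242 242]
 [159 243 254 253 252 252 252 252 253 253 253 252 248 231 199 173 152 144 145 152 164 186 212 232 239 240 241 242 243 242 243 242 242 242 242 242 242 241 242 242 242]
 [211 252 253 252 252 252 253 253 253 251 247 226 194 167 151 147 148 157 168 187 212 231 240 242 242 242 242 242 242 242 242 242 242 241 242 242 242 242 242 241 241]
 [238 254 253 253 253 253 252 250 243 222 189 163 150 147 147 154 169 193 216 231 239 242 242 242 241 242 242 242 242 242 242 241 241 241 242 242 242 241 242 242 241]
 [250 254 253 253 253 249 235 205 180 160 148 146 150 159 167 186 215 232 240 241 242 242 242 242 241 242 242 242 242 241 241 242 242 241 241 241 241 241 241 241 242]]
```

```bash
python3 - <<'E'
from bar import *
np.set_printoptions(linewidth=250,threshold=100000)
g=cv2.imread('pics/p_s.png',0).astype(float);w=np.clip(250-g[255:261,417:426],0,60);w[-1,4:]=0;w[0,:]=0;w[w<5]=0;w[g[255:261,417:426]<200]=0
yy,xx=np.mgrid[255:261,417:426];m=((w*xx).sum()/w.sum(),(w*yy).sum()/w.sum());print('mark',m,ray('side',*m,.136))
g=cv2.imread('pics/side0.png',0);print('side0 cols 428..450 rows 224..');
for r in range(224,251):print(r,g[r,428:451])
a=np.linspace(0,2*np.pi,73)
for q in((.6427,-.1527),(.6467,-.1527),(.6427,-.1487)):
  for z,R in((.151,.006),(.171,.013),(.185,.013),(.195,.013)):
    P=proj('side',np.c_[q[0]+R*np.cos(a),q[1]+R*np.sin(a),np.full(73,z)]);i=P[:,0].argmin();print(q,z,'left',P[i].round(2),'bottom',P[P[:,1].argmax()].round(2))
E
```

```text
mark (np.float64(421.04715127701377), np.float64(257.6385068762279)) [ 0.59897799 -0.14928383  0.136     ]
side0 cols 428..450 rows 224..
224 [ 95  95  97  98  99 101 102 107 110 116 123 126 128 126 121 115 113 113 111 109 106 110 110]
225 [110 100  97 100 101 102 104 111 126 139 151 159 164 165 151 131 114 111 112 110 108 108 107]
226 [134 118 106 102 101 102 104 118 133 147 161 170 178 184 181 160 135 118 112 110 108 104 106]
227 [145 139 127 119 110 100 103 117 133 149 161 171 180 188 190 182 161 133 115 111 110 106 103]
228 [124 139 144 142 121  97  96 114 133 147 160 170 180 186 190 188 177 148 120 112 114 118 118]
229 [ 83 101 127 134 111  82  89 112 132 146 160 171 178 186 189 190 179 157 141 148 166 178 175]
230 [ 85  86 116 134 115  86  90 111 130 147 160 170 180 186 189 190 180 169 180 211 231 238 237]
231 [130 149 182 196 160 105  92 109 129 146 160 169 178 187 190 188 182 177 201 232 242 244 243]
232 [194 223 237 234 183 106  91 108 130 145 159 170 178 185 188 188 181 175 197 231 241 242 242]
233 [235 240 242 236 178 103  87 108 127 145 159 170 180 185 188 187 182 175 195
[... 1797 characters left out ...]
bottom [440.14 239.06]
(0.6427, -0.1527) 0.185 left [432.91 228.89] bottom [441.06 232.85]
(0.6427, -0.1527) 0.195 left [433.53 224.44] bottom [441.73 228.37]
(0.6467, -0.1527) 0.151 left [435.71 243.34] bottom [439.4 245.2]
(0.6467, -0.1527) 0.171 left [433.35 234.38] bottom [441.43 238.38]
(0.6467, -0.1527) 0.185 left [434.21 228.24] bottom [442.36 232.18]
(0.6467, -0.1527) 0.195 left [434.83 223.79] bottom [443.03 227.7 ]
(0.6427, -0.1487) 0.151 left [432.85 243.2 ] bottom [436.51 245.07]
(0.6427, -0.1487) 0.171 left [430.46 234.25] bottom [438.5  238.24]
(0.6427, -0.1487) 0.185 left [431.3  228.11] bottom [439.41 232.05]
(0.6427, -0.1487) 0.195 left [431.9  223.67] bottom [440.06 227.57]
```

Request:
play_rows([
  [0,0,-0.004,0,0,0,0.6],
  [0,0,-0.0085,0,0,0,0.6],
  [0,0,-0.0085,0,0,0,0.66],
  [0,0,-0.0085,0,0,0,0.7],
  [0,0,-0.0085,0,0,0,0.74],
  [0,0,-0.0085,0,0,0,0.78],
  [0,0,-0.0085,0,0,0,0.82],
  [0,0,-0.0085,0,0,0,0.82],
], newtons=20)

```text
clock: 20.7
position: [0.493, -0.1387, 0.129]
tool_rot: [3.141, 0.1, 3.047]
force: [-0.2, 0.4, 1.5]
grip_width: 0.0215
finger_force: 22.5
```

```bash
python3 -c "
from bar import *
np.set_printoptions(linewidth=250,threshold=100000)
s=look(.136);p=observe()['position'];row(p+[.04,-.0023,0],3.047,.1)
g=cv2.cvtColor(s,7);print(g[254:262,412:430])"
```

```text
tcp [ 0.493  -0.1387  0.129 ] f [-0.4 -0.1  1.1] mark pred [ 0.6025 -0.1491  0.136 ] [422.14 256.96] seen [422.28 258.94 470.  ] -> [ 0.5972 -0.1539  0.136 ]
[-0.0797, 0.003, 0.008] [0.0002, 0.0002, -0.0] mm [40.  -2.3  0. ] t 20.75
[[243 242 242 241 241 242 245 247 249 251 252 253 253 253 253 253 253 253]
 [241 242 241 240 243 247 249 250 249 249 251 253 253 253 253 253 253 253]
 [242 244 245 243 247 251 250 243 235 234 239 246 251 253 253 253 253 253]
 [247 249 251 251 252 253 248 229 230 237 236 228 243 252 253 253 254 254]
 [251 252 253 253 253 253 251 237 230 234 235 224 237 251 253 254 253 251]
 [253 253 253 253 253 253 253 251 246 236 232 235 247 253 253 249 234 204]
 [253 253 253 253 253 253 253 253 253 252 252 252 251 249 235 204 172 151]
 [253 253 253 253 253 253 253 253 254 254 253 247 229 196 173 154 146 148]]
```

Request:
play_rows([
  [-0.004,0,0.0004,0,0,0,0.82],
  [-0.012,0.0005,0.0012,0,0,0,0.82],
  [-0.021,0.001,0.0021,0,0,0,0.82],
  [-0.03,0.001,0.003,0,0,0,0.82],
  [-0.04,0.0015,0.004,0,0,0,0.82],
  [-0.05,0.002,0.005,0,0,0,0.82],
  [-0.06,0.002,0.006,0,0,0,0.82],
  [-0.07,0.0025,0.007,0,0,0,0.82],
  [-0.0797,0.003,0.008,0,0,0,0.82],
  [-0.0797,0.003,0.008,0,0,0,0.82],
])

```text
clock: 21.75
position: [0.5339, -0.1411, 0.1291]
tool_rot: [3.141, 0.101, 3.047]
force: [-0.8, -0.3, 3.9]
grip_width: 0.0209
finger_force: 22.9
```

```bash
cat > fin.py <<'E'
from bar import *
np.set_printoptions(linewidth=250,threshold=100000)
s=grab_frame('side');st=observe();print(st['position'],st['force'],st['clock'])
g=cv2.cvtColor(s,7)
for r in range(236,262):print(r,g[r,426:452])
E
python3 fin.py
```

```text
[ 0.53389754 -0.14104784  0.12915121] [ 0.09679084 -0.22134047  4.24171422] 21.8
236 [242 242 242 242 243 239 194 121  94 109 130 147 163 173 182 188 191 192 188 180 192 231 244 245 245 246]
237 [242 241 242 242 243 241 213 144  99 107 127 147 161 173 183 189 192 192 188 179 186 229 244 246 246 246]
238 [241 241 242 242 244 242 226 161 103 104 127 148 160 173 182 188 192 192 189 177 182 228 244 246 246 246]
239 [242 242 243 244 244 245 239 194 122 105 125 145 159 174 182 188 190 191 189 177 179 227 244 246 245 245]
240 [244 244 244 244 245 245 243 214 140 107 124 144 160 172 182 188 191 193 190 176 178 224 242 245 245 245]
241 [240 244 244 244 244 244 243 220 150 108 121 144 159 171 181 188 191 192 188 177 174 214 239 244 245 244]
242 [230 244 246 244 244 244 243 230 170 114 119 138 152 162 170 174 177 176 172 162 165 209 238 244 245 244]
243 [221 243 244 242 243 243 243 239 196 130 113 120 125 130 130 130 130 130 133 139 158 213 238 244 244 244]
244 [216 242 243 242 243 243 244 242 225 175 132 119 124 128 134 140 149 158 171 188 207 232 242 244 243 243]
245 [222 242 243 243 244 244 
[... 1140 characters left out ...]
152 159 172 192 217 235 241 242 243 242]
256 [253 253 253 254 254 254 254 250 236 206 181 162 149 147 152 163 177 201 218 231 239 242 242 242 242 243]
257 [253 253 254 254 253 250 237 206 173 153 147 148 154 166 186 209 222 234 240 242 243 243 242 243 243 243]
258 [254 254 253 248 229 200 174 154 148 150 155 166 188 215 233 240 242 243 243 242 243 242 243 243 243 242]
259 [252 246 226 194 168 151 147 148 155 170 193 216 233 241 243 245 243 243 242 243 243 243 243 243 242 243]
260 [208 184 165 149 148 153 161 168 190 219 234 241 243 244 243 243 243 243 244 243 244 243 243 242 243 243]
261 [152 147 149 152 166 187 208 216 230 240 242 244 243 243 243 243 243 244 243 243 243 242 243 243 243 242]
```

Request:
play_rows([
  [-0.002,0,0.0002,0,0,0,0.82],
  [-0.004,0,0.0004,0,0,0,0.82],
  [-0.006,0,0.0006,0,0,0,0.82],
  [-0.0075,0,0.0008,0,0,0,0.82],
  [-0.0075,0,0.0008,0,0,0,0.82],
  [-0.0075,0,0.0008,0,0,0,0.82],
])

```text
clock: 22.4
position: [0.5365, -0.1414, 0.1291]
tool_rot: [3.141, 0.1, 3.047]
force: [-8.0, 1.9, 12.4]
grip_width: 0.0209
finger_force: 23.7
```

```bash
cat >> bar.py <<'E'
def meas():
    s=grab_frame('side');g=cv2.cvtColor(s,7).astype(float);y0,y1,x0,x1=248,254,432,444
    tgt=proj('side',[.6438,-.1518,.136])[0]
    yy,xx=np.mgrid[y0:y1,x0:x1];w=np.clip(250-g[y0:y1,x0:x1],0,60)
    w[((xx-tgt[0])/5)**2+((yy-tgt[1])/3.0)**2>1]=0;w[w<4]=0
    m=((w*xx).sum()/w.sum(),(w*yy).sum()/w.sum());print('target',tgt,'mark',m,ray('side',*m,.136),w.sum());return g
E
python3 -c "
from bar import *
np.set_printoptions(linewidth=250)
g=meas();print(g[246:256,428:450].astype(int));s=observe();print(s['position'],s['force'])"
```

```text
target [436.56478811 250.29201096] mark (np.float64(436.24418604651163), np.float64(250.5581395348837)) [ 0.64251225 -0.15201865  0.136     ] 344.0
[[244 244 244 245 244 244 243 240 242 246 251 253 254 255 253 252 250 247 245 243 243 242]
 [245 244 243 244 243 244 244 243 248 252 254 254 254 254 254 253 252 251 247 244 243 243]
 [244 243 244 245 247 248 250 250 251 252 253 253 253 253 253 253 253 253 251 249 245 244]
 [242 244 248 250 252 251 247 241 239 242 247 252 253 253 253 253 253 254 254 253 247 242]
 [244 249 252 253 253 249 227 207 219 231 228 243 252 253 253 254 254 254 253 247 232 234]
 [251 253 253 253 253 252 238 220 224 233 225 238 251 254 254 254 251 246 224 193 194 228]
 [253 253 253 253 253 253 252 246 236 233 236 247 253 254 250 235 206 181 161 154 182 228]
 [253 253 253 253 253 253 254 253 253 252 252 252 250 236 204 169 153 147 148 158 196 233]
 [253 253 253 253 253 253 254 254 254 253 249 231 200 173 152 147 150 158 168 190 223 239]
 [253 253 253 254 254 254 254 252 246 226 193 169 152 147 150 161 176 195 218 232 239 242]]
[ 0.536511   -0.14136545  0.12913467] [-7.43185146  1.66640659 12.180761  ]
```

Request:
play_rows([
  [0,0,-0.0006,0,0,0,0.8],
  [0,0,-0.0006,0,0,0,0.76],
  [0,0,-0.001,0,0,0,0.72],
  [0,0,-0.001,0,0,0,0.68],
  [0,0,-0.001,0,0,0,0.6],
  [0,0,-0.001,0,0,0,0.5],
  [0,0,-0.001,0,0,0,0.45],
  [0,0,-0.001,0,0,0,0.45],
])

```text
clock: 23.25
position: [0.5368, -0.1413, 0.1295]
tool_rot: [3.141, 0.1, 3.047]
force: [0.4, -0.1, -0.4]
grip_width: 0.0471
finger_force: 0.0
```

```bash
python3 -c "
from bar import *
np.set_printoptions(linewidth=250)
g=meas();print(g[246:256,428:450].astype(int));s=observe();print(s['position'],s['force']);row(s['position']+[-.03,0,.13],3.047,.1)"
```

```text
target [436.56478811 250.29201096] mark (np.float64(436.5084269662921), np.float64(250.49719101123594)) [ 0.64310096 -0.15221501  0.136     ] 356.0
[[244 245 245 244 245 245 244 242 242 247 251 253 255 255 254 252 250 248 246 244 243 243]
 [244 245 244 244 244 246 246 244 248 253 254 254 254 254 254 253 253 251 248 246 244 243]
 [244 244 244 246 248 250 251 249 249 252 253 254 253 253 253 253 253 253 252 251 248 245]
 [242 244 248 250 252 253 249 239 230 238 247 251 253 253 253 253 254 254 254 253 249 244]
 [244 248 252 253 253 252 238 218 216 225 227 240 251 253 254 254 254 254 252 245 230 234]
 [252 253 253 253 253 253 243 226 218 223 219 237 251 254 254 254 251 240 214 188 189 226]
 [253 253 253 253 253 253 253 247 238 233 236 248 254 254 251 238 205 175 157 152 180 228]
 [253 253 253 253 253 253 254 254 253 253 253 251 250 235 205 175 152 147 149 162 195 232]
 [253 253 253 253 253 253 254 254 255 253 247 228 197 173 154 150 150 158 173 199 225 239]
 [253 253 253 254 254 254 254 252 244 223 189 165 151 147 152 162 169 193 219 234 240 242]]
[ 0.53673141 -0.14132974  0.12947958] [-0.73074897 -0.55270419 -0.54880127]
[0.0334, -0.0056, -0.2647] [0.0001, 0.0002, -0.0] mm [-30.   0. 130.] t 23.3
```

The bar is released and the mark is within about 1 mm of the target. Retreating.

Request:
play_rows([
  [0,0,-0.02,0,0,0,0.45],
  [0.002,0,-0.06,0,0,0,0.45],
  [0.008,0,-0.11,0,0,0,0.45],
  [0.018,-0.003,-0.18,0,0,0,0.45],
  [0.033,-0.005,-0.25,0,0,0,0.45],
  [0.08,-0.005,-0.27,0,0,0,0.45],
  [0.12,-0.005,-0.28,0,0,0,0.45],
  [0.12,-0.005,-0.28,0,0,0,0.45],
  [0.12,-0.005,-0.28,0,0,0,0.45],
])

```text
clock: 24.2
position: [0.4633, -0.1369, 0.2636]
tool_rot: [3.141, 0.102, 3.047]
force: [0.1, -0.2, 0.2]
grip_width: 0.0468
finger_force: 0.0
```

```bash
python3 -c "
from bar import *
np.set_printoptions(linewidth=250)
g=meas();s=observe();print(s['position'],s['force'],np.abs(s['qd']).max())
e=[.6431-.0896-.0647*0,-.1522,.136]
u=np.array([.9955,-.0949,0]);m=np.array([.6431,-.152,.136]);v=np.array([.0949,.9955,0])
for a in(.025,-.155):
  for b in(-.011,.011):
    print(a,b,proj('side',m+u*a+v*b).round(1))
E=proj('side',m-u*.155)[0].astype(int);print(E);print(g[E[1]-8:E[1]+12,E[0]-12:E[0]+14].astype(int))
"
```

```text
target [436.56478811 250.29201096] mark (np.float64(436.5450450450451), np.float64(250.52252252252254)) [ 0.64308185 -0.15232247  0.136     ] 444.0
[ 0.46358992 -0.13684597  0.26323224] [ 0.03617053  0.54620495 -0.12215335] 0.018076570223068918
0.025 -0.011 [[449.2 249.1]]
0.025 0.011 [[441.1 244.4]]
-0.155 -0.011 [[381.3 278.7]]
-0.155 0.011 [[373.6 273. ]]
[377 275]
[[ 29  28  30  27  29  30  34  37  42  43  41  41  42  46  53  65  77  93 123 169 213 233 241 243 241 246]
 [ 29  27  29  29  30  28  30  31  35  40  43  39  42  41  41  50  60  72  87 119 174 227 246 251 251 252]
 [ 27  27  29  27  29  27  28  31  29  35  37  40  40  38  41  45  60  83 122 170 220 245 252 253 253 252]
 [ 30  31  27  29  29  30  30  30  28  28  30  38  38  49  69  95 134 173 214 244 252 253 253 253 253 253]
 [ 27  27  30  29  29  28  28  29  28  27  29  43  67 111 159 198 232 248 253 254 253 253 253 253 252 252]
 [ 31  27  29  28  27  30  31  29  29  34  65 108 160 211 245 253 254 254 253 253 253 252 252 252 252 252]
 [ 30  28  29  28  26  27  28  26  29  71 143 204 245 254 255 254 253 253 253 252 252 2
[... 711 characters left out ...]
 115 128 132 133 141 163 164 154 150 147 147 141 131 111]
 [ 29  28  29  28  30  31  26  28  27  28  33  50  75 106 123 130 135 145 151 150 146 139 129 109  83  61]
 [ 29  26  30  29  29  31  28  31  31  25  27  26  40  62  90 115 129 143 150 143 130 110  83  58  39  31]
 [ 28  28  29  30  27  28  28  28  30  30  28  24  28  32  51  79 108 129 137 118  85  57  38  30  27  27]
 [ 30  29  28  31  29  31  29  30  30  27  28  29  29  29  28  44  63  80  81  63  41  30  26  27  28  31]
 [ 28  30  27  27  28  28  29  26  29  27  30  26  28  28  26  30  32  36  33  29  28  27  28  27  27  29]
 [ 30  32  27  27  29  28  28  28  28  26  27  28  29  28  29  28  29  30  27  29  30  28  28  31  29  28]]
```

The bar's far-end corners are within about 2 px of those expected for a flat bar with its mark under the tip. The arm is clear, so I'm handing in.

```bash
python3 -c "
from workcell import *
print(job_done())"
```

```text
the job is handed in; nothing more can be done
None
```

The job is handed in, with no verdict returned. The puck stands upright in the small tray, and the bar lies flat on the stage, released, with its mark measured about 1 mm from the objective axis (the axis itself is known to about 1.5 mm).

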